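# Hold the camera bracket against the breadboard fence

## Robot

A 6-joint arm with a two-finger parallel gripper is mounted at the origin on the work surface. World frame = base frame: x ahead of the robot, y to its left, z up, the work surface at z = 0. Lengths are in mm, angles in rad, forces in N, time in s.
With the tool pointing down it reaches from about 350 to 775 mm from the base axis. Payload 7.3 kg.
Tool frame: the origin (TCP) lies on the mounting face of the last link; the fingertips stand 178 mm ahead of it and the grasp point (between the pads) lies 159 mm ahead of it; z points along the fingers, y is the line along which they close (so a half turn about z gives the same grasp; the last joint's range is limited). The gripper opens to 92 mm and grips with 3 to 60 N. Pads are 19 mm wide; open, the fingers measure 130 mm over their backs; the gripper's body (75 mm by 190 mm) begins 47 mm behind the grasp point.
Start: joints at [-1.387, 0.342, 1.524, -0, 1.275, -0.146], TCP at [170.043, -496.702, 404.741] pointing down, gripper open.
Joint ranges: [-2.53, 2.53], [-0.77, 2.02], [0.04, 2.7], [-1, 4.14], [0.28, 2.66], [-3.11, 3.11]. Speed limits (rad/s): [2.57, 2.57, 3.14, 3.14, 3.14, 3.14].

## Interface

Orientations are given as [roll, pitch, yaw] about the fixed x, y, z axes, in that order (R = Rz(yaw) Ry(pitch) Rx(roll)).
In Python, from plant import bot, optics gives the robot as it stands (bot), with the cameras (optics).
- The arm moves only by the tool shift_gripper, called after "Request:" as a command line: name --argument value ..., lists and objects as JSON in quotes. Schema: {"type":"object","properties":{"deltas":{"type":"array","items":{"type":"array","items":{"type":"array","items":{"type":"number"},"minItems":5,"maxItems":5},"minItems":1,"maxItems":5},"minItems":1,"maxItems":1},"only":{"type":"string"},"quiet":{"type":"boolean"},"lines":{"type":"string"}},"required":["deltas"],"additionalProperties":false}. deltas is a list that holds a single list of rows (three levels of brackets), with 1 to 5 rows, each of 5 numbers: the finger opening in mm, then dx, dy, dz in a scale on which 1.0 is 750 mm, then a turn about the tool's z in a scale on which 1.0 is 2 rad; each row is the pose to reach, as a shift and turn from the pose commanded when the call began, along the tool's axes at that moment; what a row does not reach only later rows make up. A row lasts 1/8 s, in which the tool goes at most 62.5 mm and 0.188 rad, less where a joint would pass 70% of its speed; a pose out of reach is approached as far as the arm can. The fingers move at their own pace and stop on an object; the grip force is fixed at half the most. Time passes only in rows, so rows that do not move let the fingers close. The tool returns the time, the measured TCP pose, the force, the opening and the grip force at its end. only (a regular expression) keeps the lines of the reply that match it, lines (a string "A,B") keeps lines A to B, and quiet returns only ok. No shift or turn number may pass 1 either way. Input that does not fit is refused with a message, and nothing moves.
- bot.get_obs(): the state, without advancing time (a new reading comes with each control period).
- optics.capture(name): name is "scene" or "top" or "wrist"; returns a dict with "color" (420x560x3 uint8, red, green, blue), "K" (3x3 intrinsics, pixels), "k1" (the pictures are not rectified: a ray, as slopes to the right and down, at radius r is drawn at 1 + k1 r^2 times it, then the intrinsics apply), "R" (3x3) and "t" (3): a world point X has camera coordinates R X + t. Camera axes: x right, y down, z forward; pixel columns grow to the right and rows downward; lengths in mm; the calibration is good to about 2 mm. A picture is of the moment at which its call begins. There is no depth.
- bot.close_job(): hands the job in; it is judged then, once.
The state is a dict: "time": time; "joint_positions": joint angles; "dq": joint speeds; "tau": joint torques, N m; "tool_pos": TCP position; "tcp_rot": TCP orientation; "contact_force": force on the tool from outside, world axes, zero at the start; "moment": the same for the moment, N m; "grip_width": finger opening in mm; "finger_force": force on a finger pad.
Only numpy, scipy, OpenCV 4.12 (cv2) and the standard library are available. Lean on these libraries where they do the work, as an engineer would, in place of code of your own. Each camera call takes 0.05 s, during which the arm holds its last target. There are 200 camera calls.

## Task

Lift the aluminium camera bracket off the bench and stand it on the black breadboard, base down, with the back of its upright wall against the long fence and its end up against the stop block. Then, with one diagonal push, press it firmly down on the board and against the fence at once, flat and flush, and finish while still holding it like that (do not let go) so that I can run the screws in. Do not tip the bracket over or disturb the camera, the lens canister, the screwdriver or the dish of screws.

Things in the scene. Friction and masses are not known exactly. Their poses are not given: they have to be found in the camera images.
- bracket: The workpiece: loose L-shaped plain aluminium bracket, 0.19 to 0.31 kg, standing on its base. Base 60 (x) by 80 (y) by 10 mm; upright wall 10 mm thick, 80 mm wide, at x = +20 to +30 mm, its top 60 mm above the underside, with a 26 mm camera port. Origin: centre of the underside, z up. The wall's back (x = +30) goes to the fence, the +y end (y = +40) to the stop; the inner corner faces -x
- bracket_back (a point): on the bracket: foot of the wall's back face, middle of its width (30, 0, 0 mm in the bracket's frame)
- bracket_end (a point): on the bracket: middle of its +y end, at the underside (0, 40, 0 mm in the bracket's frame)
- bracket_corner (a point): on the bracket: middle of the inner corner line, where the base's top meets the wall's inner face (20, 0, 10 mm in the bracket's frame)
- board: The optical breadboard: fixed black plate 300 by 300 mm, 12 mm thick, with a 25 mm grid of small holes, flat on the bench. Origin: centre of its underside; z up, its top at z = 12 mm. Its x axis points away from the robot, turned by at most 0.25 rad. Bracket, board, fence and stop are bare metal and slide on one another easily (friction about 0.35)
- fence: The fence: fixed steel bar 25 mm thick (x), 250 mm long (y), 25 mm high, bolted on the board's far half. Origin: centre of its underside, on the board's top; axes parallel to the board's. Its front face, which the bracket goes against, is at x = -12.5 mm and looks to -x, towards the robot
- stop: The stop block: fixed aluminium block clamped on the fence's left (+y) half. Origin: on the fence's centre line at the board's top; axes as the fence's. In front of the fence its jaw fills x = -47 to -13, y = -10 to +10 mm, 25 mm high; a saddle over the fence is 34 mm high, its black thumbscrew 50 mm. The bracket's end goes against its face at y = -10 mm, which looks to -y
- dish: bystander: open steel dish 70 by 90 by 18 mm with screws in it, on the board's corner at its near left; origin at the centre of its underside
- driver: bystander: screwdriver with blue handle, 150 mm long, lying along the board's robot-side edge, in its right half; origin near its middle
- camera: bystander: microscope camera, a 60 mm square grey body with a mount ring on top, 63 mm high, on the bench on the robot's side of the bracket; origin at the centre of its underside
- canister: bystander: grey lens canister, 45 mm across, 68 mm high, on the bench beyond the bracket; origin at the centre of its underside

How it is judged:
By the outcome, as a careful person would: the job done as asked, in the order asked, and still so for the second after the job is handed in, while the arm keeps its last pose, push and grip.
It also fails if it takes over 48 s, if anything falls off the work surface, if the arm or the gripper's body presses on something with over 40 N, if the wrist force passes 120 N, or if a joint passes its speed limit or range.

## Working session

There is one attempt and no reset: what is moved stays moved. The work goes in short steps, Python scripts to look and compute and a tool call to move; the robot and the scene stay as the last step left them, time stands still between calls to the robot, and variables do not carry over. Pictures are saved under pics/ and viewed, at most 10 in all, crops included, and the job is handed in when it is done.

```bash
ls; mkdir -p pics; python3 - <<'E'
from plant import bot, optics
import cv2
o=bot.get_obs();print(o)
for n in("scene","top"):
    c=optics.capture(n);cv2.imwrite(f"pics/{n}0.png",cv2.resize(c["color"][:,:,::-1],(800,600)));print(n,c["K"],c["k1"],c["R"],c["t"])
E
```

```text
pics
plant.py
{'time': 0.0, 'joint_positions': array([-1.38702954e+00,  3.42738003e-01,  1.52504527e+00,  4.83429222e-06,
        1.27543300e+00, -1.46001740e-01]), 'dq': array([ 0.00076988, -0.00074011,  0.00099488, -0.00090365, -0.00201272,
        0.00290823]), 'tau': array([ 6.68747853e-04, -4.31236446e+01, -2.44218725e+01,  7.16781802e-02,
        5.58944349e-02, -1.18532730e-04]), 'tool_pos': array([ 170.00155197, -496.55983852,  404.02696095]), 'tcp_rot': array([-3.13998698e+00, -2.40783812e-04,  3.29766924e-01]), 'contact_force': array([ 3.32949509e-04, -1.87530000e-01, -4.91530807e-01]), 'moment': array([ 0.00201319, -0.013605  ,  0.00766111]), 'finger_force': 0.0, 'grip_width': 91.59985177536922}
scene [[388.24456906   0.         275.52170702]
 [  0.         388.24456906 211.5989619 ]
 [  0.           0.           1.        ]] -0.036360808881035336 [[ 0.75771324  0.65246479 -0.01266263]
 [ 0.40260277 -0.48264122 -0.77779718]
 [-0.51359679  0.58424921 -0.62838778]] [-387.04289186 -209.326013   1209.54339856]
top [[522.56626253   0.         278.63323743]
 [  0.         522.56626253 206.34832296]
 [  0.           0.           1.        ]] -0.05629553519929184 [[-0.01558538 -0.99965654  0.02106898]
 [-0.99699863  0.01393891 -0.07615399]
 [ 0.07583416 -0.02219264 -0.99687345]] [ -26.95868791  534.24054648 1020.43969947]
```

View pics/scene0.png

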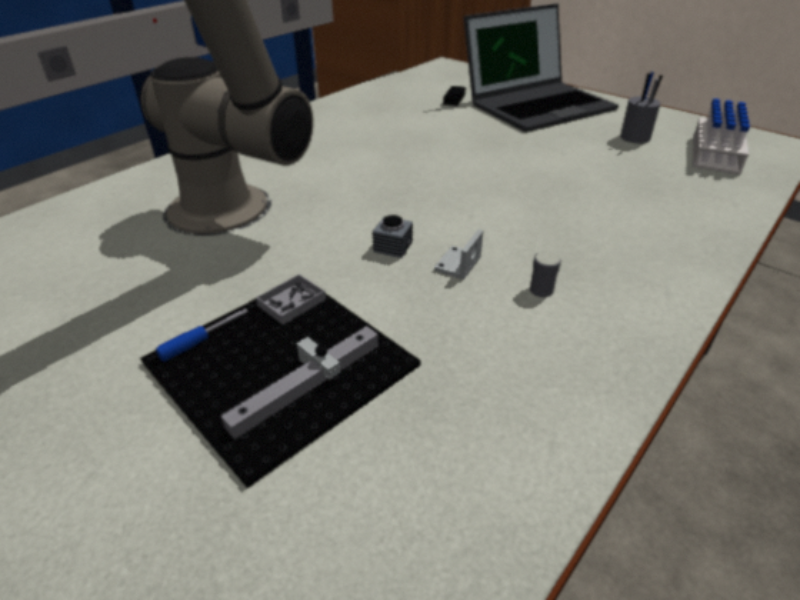

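View pics/top0.png

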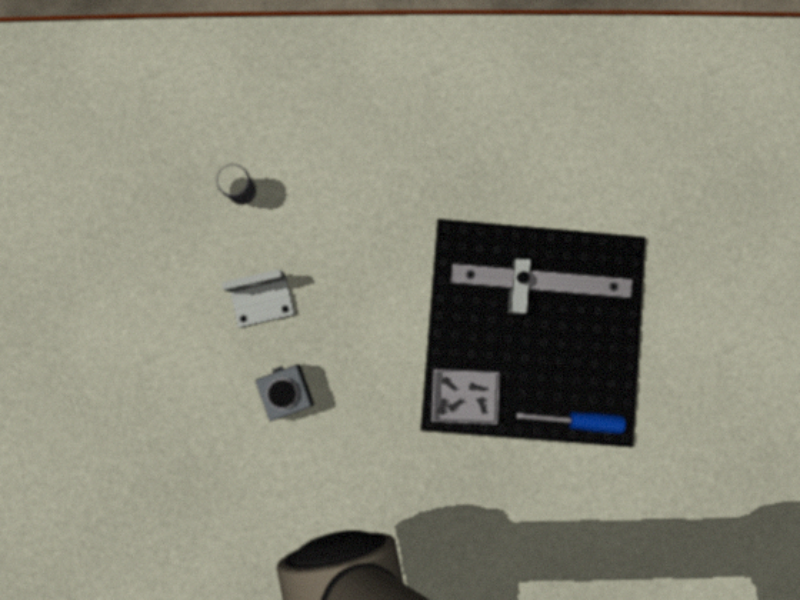

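The top view (800x600) shows the bracket at about (262,298), with its wall on the far side. The camera is at (285,392), the canister at (235,182), the board at 422–645 x 220–445, the fence along (452,273)–(632,287) and the stop jaw at (519,312). I'll enlarge two crops.

```bash
cat > h.py <<'E'
import numpy as np,cv2
from plant import bot, optics
def ray(c,u,v):
    # native pixel -> world ray
    K=c["K"];x=np.array([(u-K[0,2])/K[0,0],(v-K[1,2])/K[1,1]]);s=x.copy()
    for _ in range(20): s=x/(1+c["k1"]*(s@s))
    return -c["R"].T@c["t"],c["R"].T@np.array([*s,1])
def at(c,u,v,z):
    o,d=ray(c,u,v);return o+d*(z-o[2])/d[2]
def proj(c,X):
    X=np.asarray(X,float).reshape(-1,3);p=X@c["R"].T+c["t"];s=p[:,:2]/p[:,2:]
    s=s*(1+c["k1"]*(s**2).sum(1,keepdims=True));return s@np.diag([c["K"][0,0],c["K"][1,1]])+c["K"][:2,2]
def crop(im,x,y,w,h,f,name):
    cv2.imwrite(name,cv2.resize(im[y:y+h,x:x+w,::-1],None,fx=f,fy=f,interpolation=cv2.INTER_CUBIC))
E
python3 - <<'E'
from h import *
import pickle
c=optics.capture("top");pickle.dump(c,open("top.pkl","wb"))
im=c["color"]
a=cv2.resize(im[180:240,150:215],None,fx=6,fy=6,interpolation=cv2.INTER_CUBIC)
crop(im,145,105,75,195,3,"pics/x.png")
# bracket crop x8
crop(im,150,180,70,55,11,"pics/brk.png")
crop(im,290,150,165,165,3.6,"pics/board.png")
E
```

```text
(no output)
```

View pics/brk.png

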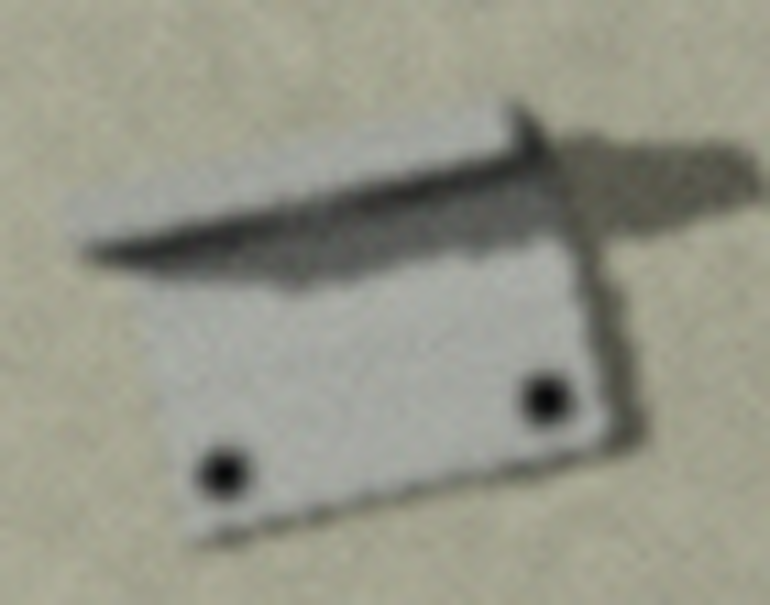

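View pics/board.png

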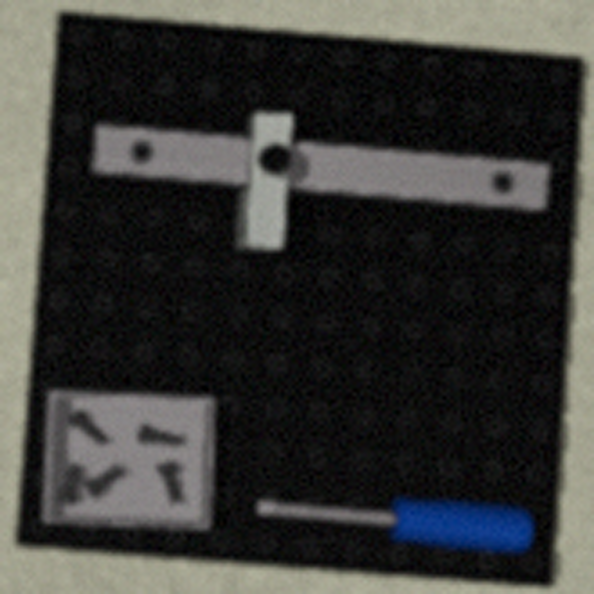

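The bracket crop shows the wall-top corners at about (62,192), (512,98), (525,150) and (85,248), and the base-front top corners at (180,532) and (607,442). In the board crop, the fence-top corners are (95,124), (550,163), (547,211) and (92,174), and the jaw-top front corners are (248,250) and (286,250).

```bash
cat > m.py <<'E'
from h import *
import pickle
from scipy.optimize import least_squares as LS
c=pickle.load(open("top.pkl","rb"))
px=lambda P,x0,y0,f:np.array([[x0+(a+.5)/f-.5,y0+(b+.5)/f-.5] for a,b in P])
def fit(P,M,z0,g):
    M=np.array(M,float)
    def X(p):
        s,co=np.sin(p[2]),np.cos(p[2]);return np.c_[p[0]+co*M[:,0]-s*M[:,1],p[1]+s*M[:,0]+co*M[:,1],M[:,2]+z0]
    r=LS(lambda p:(proj(c,X(p))-P).ravel(),g,x_scale=[10,10,.1]);return r.x,r.fun.reshape(-1,2).round(1)
bp=px([(62,192),(512,98),(525,150),(85,248),(180,532),(607,442)],150,180,11)
bm=[(30,40,60),(30,-40,60),(20,-40,60),(20,40,60),(-30,40,10),(-30,-40,10)]
for q in range(1): b,r=fit(bp,bm,0,[500,170,.15]);print("bracket",b,r.tolist())
fp=px([(95,124),(550,163),(547,211),(92,174)],290,150,3.6)
f,r=fit(fp,[(12.5,125,25),(12.5,-125,25),(-12.5,-125,25),(-12.5,125,25)],12,[500,-200,0]);print("fence",f,r.tolist())
pp=px([(62,13),(583,60),(553,584),(18,543)],290,150,3.6)
o,r=fit(pp,[(150,150,12),(150,-150,12),(-150,-150,12),(-150,150,12)],0,[450,-200,0]);print("board",o,r.tolist())
jp=px([(248,250),(286,250)],290,150,3.6)
R=np.array([[np.cos(f[2]),-np.sin(f[2])],[np.sin(f[2]),np.cos(f[2])]])
for j in jp: print("jaw in fence",R.T@(at(c,*j,37)[:2]-f[:2]))
for n,P in(("can top",(232,180,68)),("cam ring",(282,393,63))): print(n,at(c,P[0]*.7,P[1]*.7,P[2]))
E
python3 m.py
```

```bash
cat > go.py <<'E'
import sys
from h import *
from scipy.spatial.transform import Rotation as Ro
B=(530.8,157.2,.191); F=(549.6,-233.5,-.0965)
def loc(f,x,y): return np.array([f[0]+np.cos(f[2])*x-np.sin(f[2])*y,f[1]+np.sin(f[2])*x+np.cos(f[2])*y])
def plan(xy,z,yaw):
    o=bot.get_obs();R=Ro.from_euler("xyz",o["tcp_rot"]).as_matrix()
    d=R.T@(np.array([*xy,z])-o["tool_pos"]);t=-(yaw-np.arctan2(R[1,0],R[0,0]))
    print("shift",d.round(1),"len",np.linalg.norm(d).round(0),"turn",round((t+np.pi)%(2*np.pi)-np.pi,3),"target",np.round(xy,1),z)
    return d
E
python3 -c "
from go import *
plan(loc(B,25,-20),300,np.pi/2+.191)"
```

```text
shift [ 575.  -478.4  104.9] len 755.0 turn -1.432 target [559.1 142.3] 300
```

Careful with the scale: shifts go in shares of 750 mm and turns go in shares of 2 rad. That gives: 230 mm / 750 = 0.3067, -190 mm / 750 = -0.2533, -0.9 rad / 2 = -0.45.

Request:
shift_gripper --deltas '[[[92,0.0613,-0.0507,0,-0.09],[92,0.1227,-0.1013,0,-0.18],[92,0.184,-0.152,0,-0.27],[92,0.2453,-0.2027,0,-0.36],[92,0.3067,-0.2533,0,-0.45]]]'

```text
time: 0.78
tool_pos: [326.7, -240.7, 404.7]
tcp_rot: [3.141, 0.0, 1.235]
contact_force: [0.8, -0.5, -0.2]
grip_width: 92.0
finger_force: 0.0
```

```bash
python3 -c "
from go import *
plan(loc(B,25,-20),300,np.pi/2+.191)"
```

```text
shift [438.2  93.3 104.7] len 460.0 turn -0.527 target [559.1 142.3] 300
```

Scaled: 275 mm / 750 = 0.3667, 220 mm / 750 = 0.2933, -0.527 rad / 2 = -0.2635.

Request:
shift_gripper --deltas '[[[92,0.0733,0.016,0,-0.05],[92,0.1467,0.032,0,-0.1],[92,0.22,0.048,0,-0.15],[92,0.2933,0.064,0,-0.2],[92,0.3667,0.08,0,-0.2635]]]'

```text
time: 1.4
tool_pos: [475.3, -1.5, 404.6]
tcp_rot: [-3.142, 0.0, 1.761]
contact_force: [0.7, -0.2, 0.4]
grip_width: 91.7
finger_force: 0.0
```

```bash
python3 -c "
from go import *
plan(loc(B,25,-20),300,np.pi/2+.191)"
```

```text
shift [125.4 109.5 104.6] len 197.0 turn -0.001 target [559.1 142.3] 300
```

Scaled: 125.4 mm / 750 = 0.1672, 109.5 mm / 750 = 0.146.

Request:
shift_gripper --deltas '[[[92,0.056,0.048,0.0333,0],[92,0.112,0.0973,0.08,0],[92,0.1672,0.146,0.1395,0],[92,0.1672,0.146,0.1395,0],[92,0.1672,0.146,0.1395,0]]]'

```text
time: 2.02
tool_pos: [559.0, 140.3, 299.5]
tcp_rot: [-3.14, 0.0, 1.758]
contact_force: [-0.0, -0.5, -0.7]
grip_width: 91.6
finger_force: 0.0
```

```bash
python3 - <<'E'
from go import *
plan(loc(B,25,-20),208,np.pi/2+.191)
c=optics.capture("wrist");crop(c["color"],0,0,560,420,1.4,"pics/w1.png")
bm=[(30,40,60),(30,-40,60),(20,-40,60),(20,40,60),(-30,40,10),(-30,-40,10)]
print((proj(c,[[*loc(B,x,y),z] for x,y,z in bm])*1.4).round(0).tolist())
E
```

```text
shift [ 2.   0.7 91.5] len 92.0 turn -0.004 target [559.1 142.3] 208
[[404.0, 174.0], [403.0, 341.0], [383.0, 341.0], [382.0, 174.0], [293.0, 173.0], [300.0, 311.0]]
```

View pics/w1.png

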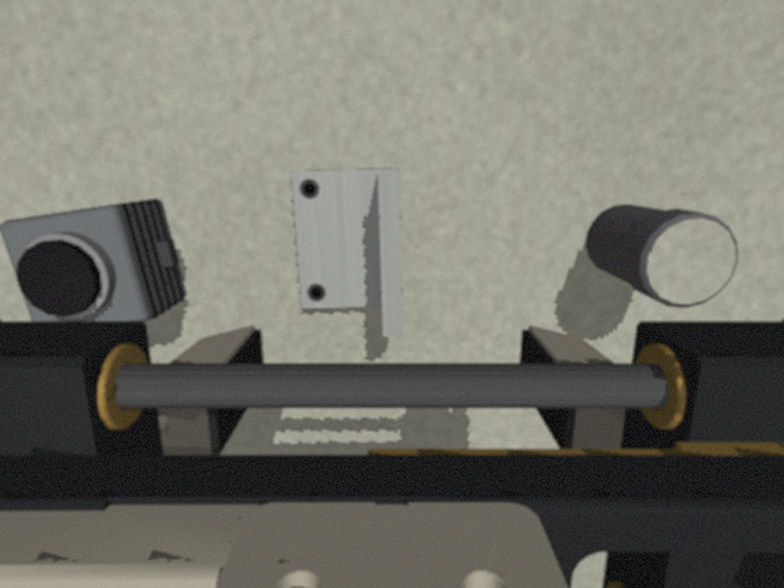

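The wrist view shows the bracket's wall-top corners at about (380–400,168) and (383–402,334), within about 3 mm of the prediction. The fingers will straddle the wall, and the camera and canister are clear. I'll go down and close.

Scaled: 91.5 mm / 750 = 0.122, 75 mm / 750 = 0.1, -0.004 rad / 2 = -0.002.

Request:
shift_gripper --deltas '[[[92,0.0047,0.0013,0.0533,-0.002],[92,0.0047,0.0013,0.1,-0.002],[92,0.0047,0.0013,0.122,-0.002],[92,0.0047,0.0013,0.122,-0.002],[30,0.0047,0.0013,0.122,-0.002]]]'

```text
time: 2.7
tool_pos: [560.0, 143.4, 210.3]
tcp_rot: [3.139, 0.0, 1.76]
contact_force: [-0.6, -0.5, -0.0]
grip_width: 85.6
finger_force: 0.0
```

Request:
shift_gripper --deltas '[[[5,0,0,0,0],[5,0,0,0,0],[5,0,0,0,0],[5,0,0,0,0],[5,0,0,0,0]]]'

```text
time: 3.32
tool_pos: [559.4, 143.8, 208.6]
tcp_rot: [-3.142, 0.0, 1.761]
contact_force: [-0.1, -0.7, 0.4]
grip_width: 36.6
finger_force: 0.0
```

Request:
shift_gripper --deltas '[[[5,0,0,0,0],[5,0,0,0,0],[5,0,0,0,0],[5,0,0,0,0],[5,0,0,0,0]]]'

```text
time: 3.95
tool_pos: [559.3, 143.7, 208.5]
tcp_rot: [-3.141, 0.0, 1.761]
contact_force: [-0.7, -0.9, -0.7]
grip_width: 10.1
finger_force: 30.0
```

Scaled: -110 mm / 750 = -0.1467, -90 mm / 750 = -0.12.

Request:
shift_gripper --deltas '[[[5,0,0,-0.02,0],[5,0,0,-0.0667,0],[5,0,0,-0.12,0],[5,0,0,-0.1467,0],[5,0,0,-0.1467,0]]]'

```text
time: 4.58
tool_pos: [559.7, 143.8, 321.0]
tcp_rot: [3.137, 0.0, 1.761]
contact_force: [0.0, 0.3, -3.2]
grip_width: 9.9
finger_force: 30.0
```

```bash
python3 -c "
from go import *
plan(loc(F,-25.5,-50.7),318,np.pi/2-.0965)
c=optics.capture('wrist');crop(c['color'],0,0,560,420,1.4,'pics/w2.png')"
```

```text
shift [-410.  -120.     2.6] len 427.0 turn 0.287 target [ 519.3 -281.5] 318
```

View pics/w2.png

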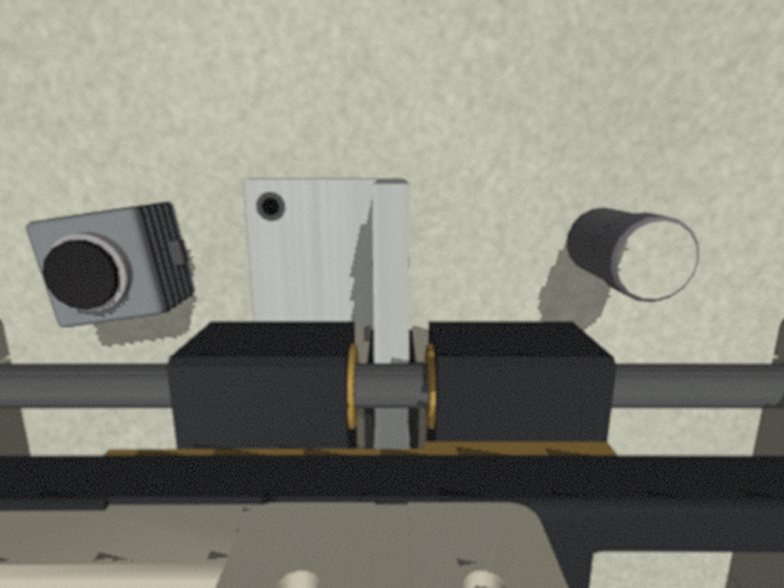

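The bracket is held square: the wall-top end edge is at (376–408,181) and the base's far corner at (245,180). I'll compare that with a level pose to check for droop.

```bash
python3 - <<'E'
from go import *
c=optics.capture("wrist");o=bot.get_obs();R=Ro.from_euler("xyz",o["tcp_rot"]).as_matrix()
for g in(-18,-20,-22):
  for tilt in(0,.04,.08):
    # bracket pts: x->tool y, y->tool x ; tilt: far end droops about grasp point
    def w(x,y,z):
        q=np.array([y-g,x-25,159-(z-49)]);d=q-[0,0,159];co,s=np.cos(tilt),np.sin(tilt)
        q=np.array([co*d[0]-s*d[2],d[1],159+s*d[0]+co*d[2]]);return o["tool_pos"]+R@q
    print(g,tilt,(proj(c,[w(30,40,60),w(20,40,60),w(-30,40,10)])*1.4).round(0).tolist())
E
```

```text
-18 0 [[408.0, 195.0], [371.0, 195.0], [241.0, 187.0]]
-18 0.04 [[408.0, 193.0], [371.0, 193.0], [243.0, 191.0]]
-18 0.08 [[407.0, 192.0], [371.0, 192.0], [245.0, 195.0]]
-20 0 [[408.0, 188.0], [371.0, 188.0], [240.0, 181.0]]
-20 0.04 [[408.0, 186.0], [371.0, 186.0], [242.0, 186.0]]
-20 0.08 [[407.0, 184.0], [371.0, 184.0], [245.0, 190.0]]
-22 0 [[408.0, 180.0], [370.0, 180.0], [240.0, 176.0]]
-22 0.04 [[408.0, 178.0], [371.0, 178.0], [242.0, 180.0]]
-22 0.08 [[407.0, 177.0], [371.0, 177.0], [244.0, 185.0]]
```

Scaled: -275 mm / 750 = -0.3667, -220 mm / 750 = -0.2933, 0.287 rad / 2 = 0.1435.

Request:
shift_gripper --deltas '[[[5,-0.0733,-0.0213,0,0.03],[5,-0.1467,-0.0427,0,0.06],[5,-0.22,-0.064,0,0.09],[5,-0.2933,-0.0853,0,0.12],[5,-0.3667,-0.1067,0,0.1435]]]'

```text
time: 5.3
tool_pos: [532.1, -143.1, 317.2]
tcp_rot: [-3.139, -0.001, 1.472]
contact_force: [1.6, 0.5, -2.4]
grip_width: 9.8
finger_force: 30.0
```

```bash
python3 -c "
from go import *
plan(loc(F,-25.5,-50.7),260,np.pi/2-.0965)"
```

```text
shift [-139.     1.1   57.1] len 150.0 turn -0.002 target [ 519.3 -281.5] 260
```

Scaled: -140.5 mm / 750 = -0.1873, -100 mm / 750 = -0.1333.

Request:
shift_gripper --deltas '[[[5,-0.0667,0,0,0],[5,-0.1333,0.0007,0,0],[5,-0.1873,0.0013,0.02,0],[5,-0.1873,0.0013,0.0533,0],[5,-0.1873,0.0013,0.076,0]]]'

```text
time: 5.92
tool_pos: [519.4, -281.5, 258.9]
tcp_rot: [-3.138, -0.002, 1.473]
contact_force: [0.3, -0.5, -2.6]
grip_width: 10.1
finger_force: 30.0
```

Request:
shift_gripper --deltas '[[[5,0,0,0,0],[5,0,0,0,0]]]'

```text
time: 6.18
tool_pos: [520.6, -280.9, 262.1]
tcp_rot: [3.141, 0.0, 1.475]
contact_force: [1.3, 0.2, -1.8]
grip_width: 10.1
finger_force: 30.0
```

```bash
python3 - <<'E'
from go import *
plan(loc(F,-25.5,-52.2),221,np.pi/2-.0965)
c=optics.capture("wrist");crop(c["color"],0,0,560,420,1.4,"pics/w3.png")
print((proj(c,[[*loc(F,x,y),37] for x,y in((-47,17.3),(-13,17.3),(-12.5,17.3),(-47,37.3))])*1.4).round(0).tolist())
E
```

```text
shift [-2.2 -1.2 41.1] len 41.0 turn 0.0 target [ 519.2 -283. ] 221
[[337.0, 161.0], [418.0, 161.0], [419.0, 161.0], [336.0, 111.0]]
```

View pics/w3.png

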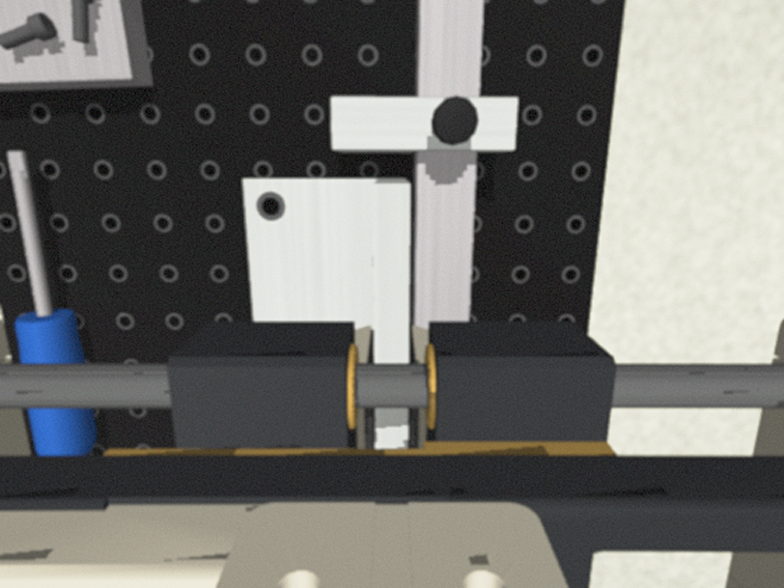

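The wrist view shows the stop's jaw face at row 149 (predicted 161) and the fence front at column 415 (predicted 419). So there's about 12 mm of gap to the stop and about 6 mm to the fence. The descent path is clear.

Scaled: 36 mm / 750 = 0.048, 32 mm / 750 = 0.0427.

Request:
shift_gripper --deltas '[[[5,0,0,0.0267,0],[5,0,0,0.0427,0],[5,0,0,0.048,0],[5,0,0,0.048,0],[5,0,0,0.048,0]]]'

```text
time: 6.85
tool_pos: [520.3, -281.5, 226.2]
tcp_rot: [3.141, 0.001, 1.474]
contact_force: [0.1, 0.6, -2.4]
grip_width: 10.1
finger_force: 30.0
```

Request:
shift_gripper --deltas '[[[5,0,0,0.0013,0],[5,0,0,0.0027,0],[5,0,0,0.004,0],[5,0,0,0.0053,0],[5,0,0,0.0053,0]]]'

```text
time: 7.48
tool_pos: [520.1, -281.3, 221.5]
tcp_rot: [-3.141, -0.0, 1.474]
contact_force: [1.4, 0.7, -3.2]
grip_width: 9.6
finger_force: 30.0
```

Scaled: 1 mm / 750 = 0.0013, 0.5 mm / 750 = 0.0007.

Request:
shift_gripper --deltas '[[[5,0,0,0.0007,0],[5,0,0,0.0013,0],[5,0,0,0.0013,0],[5,0,0,0.0013,0]]]'

```text
time: 7.98
tool_pos: [520.2, -281.3, 220.6]
tcp_rot: [-3.142, 0.0, 1.474]
contact_force: [-0.2, -0.2, -2.5]
grip_width: 9.8
finger_force: 30.0
```

Request:
shift_gripper --deltas '[[[5,0,0,0.0007,0],[5,0,0,0.0013,0],[5,0,0,0.0013,0],[5,0,0,0.0013,0]]]'

```text
time: 8.48
tool_pos: [520.2, -281.4, 220.5]
tcp_rot: [3.141, 0.001, 1.474]
contact_force: [-1.9, 0.3, 5.4]
grip_width: 9.6
finger_force: 30.0
```

Scaled: 8 mm / 750 = 0.0107, 6 mm / 750 = 0.008.

Request:
shift_gripper --deltas '[[[5,0.0027,0,-0.0004,0],[5,0.0053,0,-0.0004,0],[5,0.008,0,-0.0004,0],[5,0.0107,0,-0.0004,0],[5,0.0107,0,-0.0004,0]]]'

```text
time: 9.1
tool_pos: [521.2, -273.4, 220.5]
tcp_rot: [3.14, 0.001, 1.474]
contact_force: [0.1, -0.9, 5.8]
grip_width: 9.6
finger_force: 30.0
```

Request:
shift_gripper --deltas '[[[5,0.0013,0,0,0],[5,0.0027,0,0,0],[5,0.0027,0,0,0]]]'

```text
time: 9.48
tool_pos: [521.4, -271.6, 220.5]
tcp_rot: [3.14, 0.001, 1.474]
contact_force: [-0.9, -1.0, 5.9]
grip_width: 9.7
finger_force: 30.0
```

Scaled: 2 mm / 750 = 0.0027, 1 mm / 750 = 0.0013.

Request:
shift_gripper --deltas '[[[5,0.0013,0,0,0],[5,0.0027,0,0,0],[5,0.0027,0,0,0]]]'

```text
time: 9.85
tool_pos: [521.5, -270.1, 220.5]
tcp_rot: [3.14, 0.002, 1.474]
contact_force: [-0.6, -4.8, 5.8]
grip_width: 10.0
finger_force: 30.0
```

Request:
shift_gripper --deltas '[[[5,0.0013,0,0,0],[5,0.0013,0,0,0]]]'

```text
time: 10.1
tool_pos: [521.5, -269.8, 220.6]
tcp_rot: [3.14, 0.003, 1.474]
contact_force: [-1.7, -8.6, 4.3]
grip_width: 9.9
finger_force: 30.0
```

The end has reached the stop. Next I'll slide to the fence.

Scaled: 4 mm / 750 = 0.0053, 3 mm / 750 = 0.004.

Request:
shift_gripper --deltas '[[[5,-0.0007,0.002,0,0],[5,-0.0007,0.004,0,0],[5,-0.0007,0.0053,0,0],[5,-0.0007,0.0053,0,0]]]'

```text
time: 10.6
tool_pos: [525.0, -270.3, 220.5]
tcp_rot: [-3.141, 0.002, 1.474]
contact_force: [-4.3, -6.6, 7.4]
grip_width: 10.1
finger_force: 30.0
```

Request:
shift_gripper --deltas '[[[5,0,0.0013,0,0],[5,0,0.0027,0,0],[5,0,0.0027,0,0]]]'

```text
time: 10.98
tool_pos: [526.9, -270.5, 220.5]
tcp_rot: [-3.141, 0.002, 1.474]
contact_force: [-3.9, -6.4, 6.2]
grip_width: 10.2
finger_force: 30.0
```

Scaled: 2 mm / 750 = 0.0027, 1 mm / 750 = 0.0013.

Request:
shift_gripper --deltas '[[[5,0,0.0013,0,0],[5,0,0.0027,0,0],[5,0,0.0027,0,0]]]'

```text
time: 11.35
tool_pos: [528.0, -270.7, 220.5]
tcp_rot: [-3.138, 0.002, 1.474]
contact_force: [-10.4, -6.6, 10.7]
grip_width: 9.7
finger_force: 30.0
```

Request:
shift_gripper --deltas '[[[5,0,0.0009,0,0],[5,0,0.0009,0,0]]]'

```text
time: 11.6
tool_pos: [528.3, -270.8, 220.5]
tcp_rot: [-3.137, 0.002, 1.474]
contact_force: [-12.9, -6.3, 12.6]
grip_width: 9.5
finger_force: 30.0
```

Scaled: -0.8 mm / 750 = -0.0011, -0.3 mm / 750 = -0.0004.

Request:
shift_gripper --deltas '[[[5,-0.0004,-0.0011,-0.0004,0],[5,-0.0004,-0.0011,-0.0004,0],[36,-0.0004,-0.0011,-0.0004,0],[36,-0.0004,-0.0011,-0.0004,0],[36,-0.0004,-0.0011,-0.0004,0]]]'

```text
time: 12.22
tool_pos: [529.3, -269.6, 219.8]
tcp_rot: [-3.141, -0.001, 1.474]
contact_force: [0.3, -0.6, 0.2]
grip_width: 34.0
finger_force: 0.0
```

Request:
shift_gripper --deltas '[[[36,0,0,0,0],[36,0,0,-0.02,0],[36,0,0,-0.0533,0],[36,0,0,-0.08,0],[36,0,0,-0.08,0]]]'

```text
time: 12.85
tool_pos: [529.7, -270.2, 282.7]
tcp_rot: [3.137, 0.002, 1.474]
contact_force: [-0.5, -0.7, -0.2]
grip_width: 36.0
finger_force: 0.0
```

```bash
python3 - <<'E'
from go import *
print(bot.get_obs()["tool_pos"])
c=optics.capture("wrist");crop(c["color"],0,0,560,420,1.4,"pics/w4.png")
E
```

```text
[ 529.66531684 -270.21877097  282.71012547]
```

View pics/w4.png

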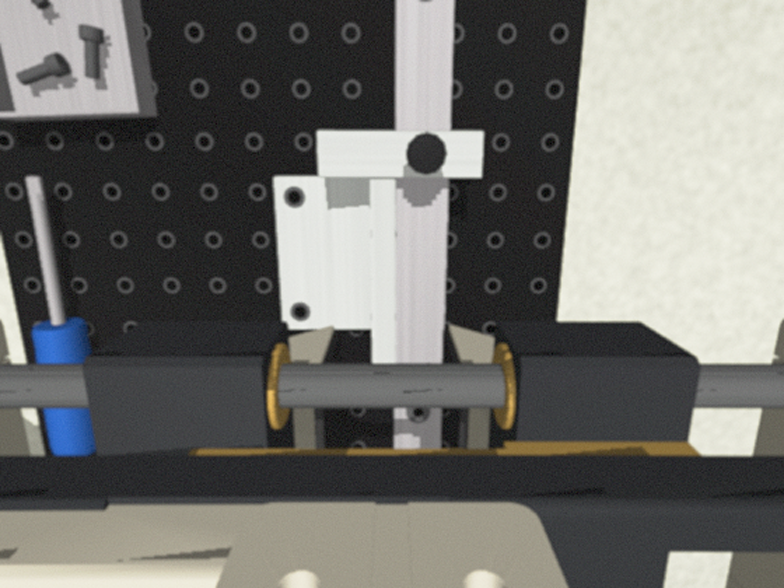

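The bracket stands against the fence (wall and fence touching along column 395) and against the stop (row 178). Nothing else has moved. Now I'll turn 90°, close the fingers and go to the inner corner.

Scaled: -5 mm / 750 = -0.0067, 0.9 rad / 2 = 0.45.

Request:
shift_gripper --deltas '[[[0,0,0,-0.0067,0.09],[0,0,0,-0.0067,0.18],[0,0,0,-0.0067,0.27],[0,0,0,-0.0067,0.36],[0,0,0,-0.0067,0.45]]]'

```text
time: 13.52
tool_pos: [528.9, -269.8, 284.1]
tcp_rot: [-3.14, 0.001, 0.568]
contact_force: [-0.6, -0.7, 1.0]
grip_width: 0.3
finger_force: 0.0
```

Request:
shift_gripper --deltas '[[[0,0,0,0,0.09],[0,0,0,0,0.18],[0,0,0,0,0.27],[0,0,0,0,0.3355],[0,0,0,0,0.3355]]]'

```text
time: 14.15
tool_pos: [529.0, -269.9, 284.3]
tcp_rot: [-3.141, 0.002, -0.096]
contact_force: [0.2, 0.8, 0.1]
grip_width: 0.1
finger_force: 0.0
```

```bash
python3 -c "
from go import *
plan([509.5,-247.4],235,-.0965)"
```

```text
shift [-21.5 -20.5  49.3] len 58.0 turn 0.0 target [ 509.5 -247.4] 235
```

Scaled: 49 mm / 750 = 0.0653, 30 mm / 750 = 0.04.

Request:
shift_gripper --deltas '[[[0,-0.016,-0.0147,0,0],[0,-0.03,-0.0273,0,0],[0,-0.03,-0.0273,0,0],[0,-0.03,-0.0273,0.04,0],[0,-0.03,-0.0273,0.0653,0]]]'

```text
time: 14.78
tool_pos: [508.9, -247.7, 235.1]
tcp_rot: [-3.142, 0.0, -0.095]
contact_force: [0.3, 0.2, 0.7]
grip_width: 0.2
finger_force: 0.0
```

Request:
shift_gripper --deltas '[[[0,0,0,0,0],[0,0,0,0.02,0],[0,0,0,0.0333,0],[0,0,0,0.0387,0],[0,0,0,0.0387,0]]]'

```text
time: 15.4
tool_pos: [508.8, -247.4, 207.0]
tcp_rot: [-3.142, 0.0, -0.097]
contact_force: [0.2, -0.1, 0.2]
grip_width: 0.5
finger_force: 0.0
```

```bash
python3 - <<'E'
from go import *
c=optics.capture("scene");crop(c["color"],90,170,220,165,3.6,"pics/s5.png")
E
```

```text
(no output)
```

View pics/s5.png

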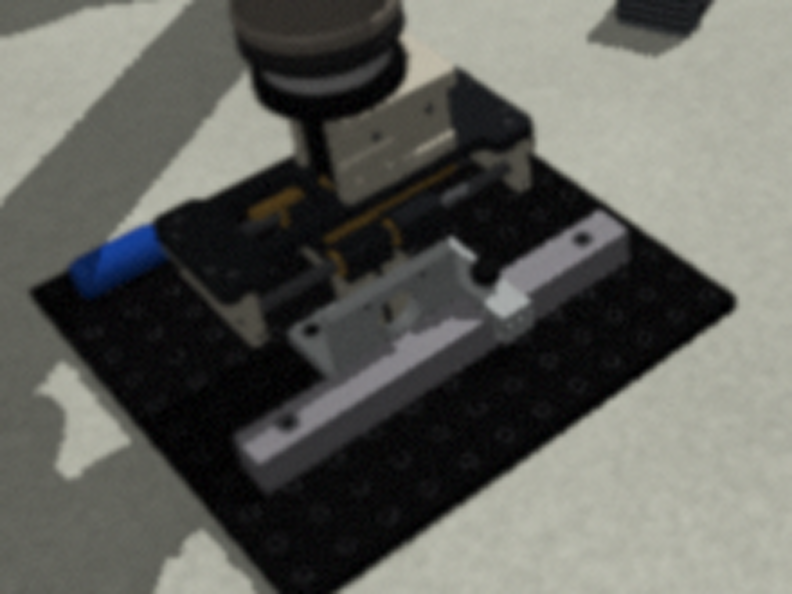

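The bracket stands at the fence and stop, and a fingertip shows through the port at about (395,310), centred in the corner. Starting the diagonal push.

Scaled: 5 mm / 750 = 0.0067, 4.5 mm / 750 = 0.006.

Request:
shift_gripper --deltas '[[[0,0.002,0,0.002,0],[0,0.004,0,0.004,0],[0,0.006,0,0.006,0],[0,0.0067,0,0.0067,0],[0,0.0067,0,0.0067,0]]]'

```text
time: 16.08
tool_pos: [513.6, -247.8, 202.0]
tcp_rot: [-3.141, 0.001, -0.097]
contact_force: [-1.0, -0.3, -0.6]
grip_width: 0.3
finger_force: 0.7
```

Request:
shift_gripper --deltas '[[[0,0.0007,0,0.0007,0],[0,0.0013,0,0.0013,0],[0,0.0013,0,0.0013,0]]]'

```text
time: 16.45
tool_pos: [514.0, -247.8, 201.0]
tcp_rot: [-3.141, 0.003, -0.097]
contact_force: [-6.9, 0.8, 1.8]
grip_width: 0.3
finger_force: 3.1
```

Scaled: 1.2 mm / 750 = 0.0016, 0.6 mm / 750 = 0.0008.

Request:
shift_gripper --deltas '[[[0,0.0003,0,0.0008,0],[0,0.0004,0,0.0016,0],[0,0.0004,0,0.0016,0]]]'

```text
time: 16.82
tool_pos: [514.1, -247.8, 200.3]
tcp_rot: [-3.141, 0.003, -0.097]
contact_force: [-8.7, 1.2, 7.2]
grip_width: 0.3
finger_force: 7.3
```

Request:
shift_gripper --deltas '[[[0,0.0005,0,0.0007,0],[0,0.0005,0,0.0007,0],[0,0.0005,0,0.0007,0]]]'

```text
time: 17.2
tool_pos: [514.2, -247.8, 200.3]
tcp_rot: [-3.141, 0.004, -0.097]
contact_force: [-13.0, 2.2, 12.8]
grip_width: 0.5
finger_force: 10.3
```

Scaled: 1.2 mm / 750 = 0.0016, -0.8 mm / 750 = -0.0011.

Request:
shift_gripper --deltas '[[[0,0.0005,-0.0004,0.0005,0],[0,0.0011,-0.0008,0.0011,0],[0,0.0016,-0.0011,0.0016,0],[0,0.0016,-0.0011,0.0016,0],[0,0.0016,-0.0011,0.0016,0]]]'

```text
time: 17.82
tool_pos: [514.5, -247.7, 200.3]
tcp_rot: [3.141, 0.006, -0.097]
contact_force: [-20.2, -0.4, 24.5]
grip_width: 0.4
finger_force: 18.1
```

Scaled: 0.8 mm / 750 = 0.0011, -0.5 mm / 750 = -0.0007.

Request:
shift_gripper --deltas '[[[0,0.0005,-0.0004,0,0],[0,0.0011,-0.0007,0,0],[0,0.0011,-0.0007,0,0],[0,0.0011,-0.0007,0,0]]]'

```text
time: 18.32
tool_pos: [514.8, -247.6, 200.3]
tcp_rot: [3.141, 0.007, -0.097]
contact_force: [-24.5, -2.2, 25.9]
grip_width: 0.4
finger_force: 19.8
```

```bash
python3 - <<'E'
from go import *
c=optics.capture("scene");crop(c["color"],90,170,220,165,3.6,"pics/s6.png")
o=bot.get_obs();print(o["contact_force"],o["tool_pos"])
E
```

```text
[-23.88405753  -1.76037577  26.3481362 ] [ 514.80052955 -247.60450028  200.29125583]
```

View pics/s6.png

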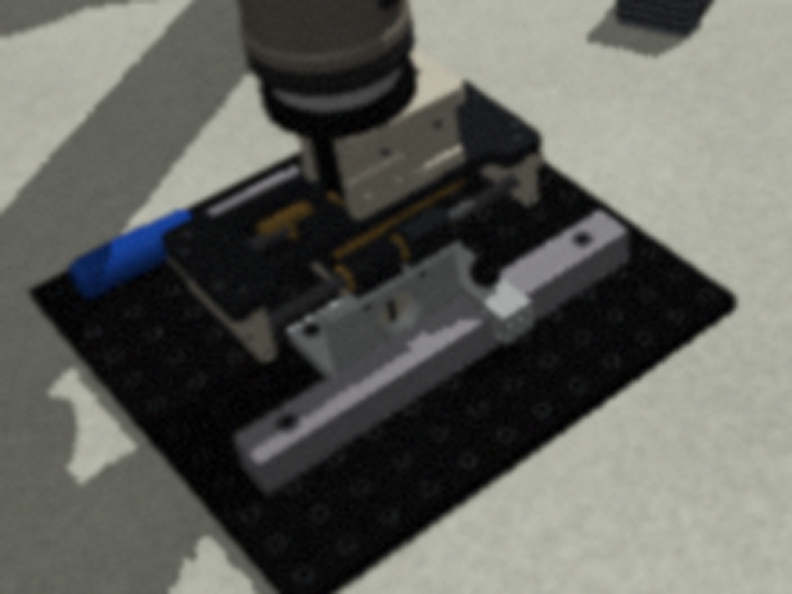

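The bracket sits flush along the fence, with its end at the stop at about (485,280). The push is steady at about 24 N toward the fence and 26 N down. Handing in.

```bash
python3 -c "
from plant import bot, optics
print(bot.close_job())"
```

```text
the job is handed in; nothing more can be done
None
```

The job is handed in: the bracket stands base down on the breadboard, with its back on the fence and its end at the stop. The closed fingers are still pressing its inner corner, about 24 N toward the fence and 26 N down, and I saw nothing else disturbed.

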